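# Set the charging station's selector and start it

### The arm

A 6-joint arm with a two-finger parallel gripper is mounted at the origin on the work surface. World frame = base frame: x ahead of the robot, y to its left, z up, the work surface at z = 0. Lengths are in m, angles in rad, forces in N, time in s.
With the tool pointing down it reaches from about 0.275 to 0.75 m from the base axis. Payload 10.2 kg.
Tool frame: the origin (TCP) lies midway between the tips of the shut fingers; the grasp point (between the pads) lies 19 mm behind it; z points along the fingers, y is the line along which they close (so a half turn about z gives the same grasp; the last joint's range is limited). The gripper opens to 85 mm and grips with 20 to 120 N. Pads are 22 mm wide; open, the fingers measure 114 mm over their backs; the gripper's body (76 mm by 85 mm) begins 54 mm behind the grasp point. The pads swing forward as they close: fully open they stand 13 mm farther back than shut.
Start: joints at [0.89, 0.313, 1.498, -0, 1.331, -0.223], TCP at [0.232, 0.471, 0.231] pointing down, gripper open.
Joint ranges: [-2.94, 2.94], [-0.97, 2.17], [0.19, 2.56], [-1.23, 4.37], [0.02, 3.11], [-2.88, 2.88]. Speed limits (rad/s): [2.39, 2.39, 3.01, 3.14, 3.14, 3.14].

### API

Orientations are given as a unit quaternion [w, x, y, z].
In Python, from rig import r gives the robot as it stands.
- The arm moves only by the tool arm_command, never from a script. Its argument "increments" is text: rows parted by semicolons, each of 7 numbers parted by spaces: the shift along the tool's x, y, z each as a share of 0.1 m, from -1 to 1, then the turn, a rotation vector about the tool's x, y, z each as a share of 60 degrees, from -1 to 1, then the opening, from 0 (shut) to 1 (fully open). In form: x y z rx ry rz claw; .... A call has 1 to 20 rows; each row shifts and turns the commanded pose from where the row before left it, along the tool's axes as they then stand; what a row does not reach is not made up. A row lasts 1/12 s, in which the tool goes at most 41.7 mm and 7.16 degrees, less where a joint would pass 70% of its speed; a pose out of reach is approached as far as the arm can. A call with a number of a shift or a turn outside -1 to 1 is refused whole. A call with a gripper value outside its range is refused whole. The fingers move at their own pace and stop on an object; "grip_force" is the grip in N (left out, the last holds). Time passes only in rows, so rows that do not move let the fingers close. It gives the time, the measured TCP pose, the force, the opening and the grip force at its end, in the units of the state.
- r.get_obs(): the state, without advancing time (a new reading comes with each control period).
- r.read_camera(name): name is "side" or "top"; returns a dict with "pixels" (420x560x3 uint8, red, green, blue), "mtx" (3x3 intrinsics, pixels), "world_from_camera" (4x4, takes a point from camera to world coordinates). Camera axes: x right, y down, z forward; pixel columns grow to the right and rows downward; lengths in m; the calibration is good to about 2 mm. A picture is of the moment at which its call begins. There is no depth.
- r.close_job(): hands the job in; it is judged then, once.
The state is a dict: "time": time; "joint_positions": joint angles; "qd": joint speeds; "joint_efforts": joint torques, N m; "eef_pos": TCP position; "orientation": TCP orientation; "ft_force": force on the tool from outside, world axes, zero at the start; "torque": the same for the moment, N m; "opening": opening from 0.0 (shut) to 1.0 (fully open); "finger_force": force on a finger pad.
Only numpy, scipy, OpenCV 4.12 (cv2) and the standard library are available. Lean on these libraries where they do the work, as an engineer would, in place of code of your own. Each camera call takes 0.05 s, during which the arm holds its last target. There are 200 camera calls.

### The job

On the battery charging station, push the selector's protruding tab round with your fingers, without pinching it, until it points at the middle of the label with the cross, and let go. Only then press the start button right down and let it come back up. Leave everything else on the station and the bench where it is.

Things in the scene. Friction and masses are not known exactly. Their poses are not given: they have to be found in the camera images.
- station: Grey battery charging station, fixed to the bench: box 190 mm (its x) by 310 mm (its y), flat panel on top 60 mm above the bench; a docked battery pack, 86 mm high, lies behind it (+x side, from 110 to 198 mm). Origin: centre of the box, on the bench; x runs from its front edge (robot side) to its back, y to its left end. The selector is in the middle of the panel, the start button near its right (-y) end.
- selector (a joint): Angle of the selector (rad) about the vertical: 0 = tab points to the station's front (-x); positive = anticlockwise from above (from the front towards the right end, -y). End stops at -2.5 and 2.5; starts between -0.5 and 0.5. Turns both ways, no clicks or spring; friction of about 0.14 N m (2.5 N at the tab's middle) holds it where it is left.
- selector_axis (a point): Point on the selector's vertical axis, 18 mm above the panel. The black hub is 60 mm across and 23 mm high.
- tab_mid (a point): Point in the selector's tab, 55 mm from the axis, half-way up (18 mm above the panel). The tab is an upright black fin that protrudes radially from the hub and is one piece with it: from 24 to 72 mm from the axis, 14 mm thick, from 2 to 34 mm above the panel, with a white line along its top edge. Its two faces are called selector_c1 and selector_c2.
- aim (a point): Imaginary point straight ahead of the tab, 98 mm from the axis, 2 mm above the panel; it turns with the selector and lies over a label's centre when the tab points exactly at that label.
- cross_mid (a point): Centre of the top of the label with the cross, 2 mm above the panel. Four round white labels (44 mm across, 2 mm thick), with a black cross, bar, square and three dots, lie 98 mm from the selector's axis, at 60 and 120 degrees either side of the station's front direction (-x). Which is at which place changes.
- start (a joint): Travel of the start button (m): 0 = up, 0.006 = fully down (4 N); it springs back up.
- start_top (a point): Centre of the top of the round grey start button (30 mm across, in a black housing), which is pressed straight down. It lies 130 mm from the selector's axis, towards the station's right end.
- socket: Bystander: steel deep socket, 24 mm across, 40 mm tall, standing on the panel's left end. Origin at its underside.
- plug_box: Bystander: cardboard spark plug box 26x26x60 mm, standing upright on the panel's left end, nearer the robot. Origin at its underside.
- oil: Bystander: white oil bottle 60 mm across, 170 mm tall, on the bench to the left. Origin at its underside.
- spray: Bystander: spray can 54 mm across, 160 mm tall, on the bench to the left. Origin at its underside.
- driver: Bystander: screwdriver lying on the bench to the right.
- spanner: Bystander: spanner lying on the bench to the left.
- drill: Bystander: cordless drill, about 205 mm tall, standing on its battery pack on the bench to the right. Origin at its underside.

How it is judged:
On the way, in this order (a step that is already met when the one before it is completed fails the run):
1. the tab points at the cross label, at rest, with the fingers off the tab (horizontal distance between aim and cross_mid below 0.012 m and velocity of joint selector between -0.05 and 0.05 rad/s and contact force between the fingers and selector_c2 below 0.1 N and contact force between the fingers and selector_c1 below 0.1 N), for 0.2 s.
2. the start button is pressed right down (horizontal distance between aim and cross_mid below 0.012 m and value of joint start above 0.0045 m), for 0.05 s.
At the end, for the whole second after the job is handed in: The tab points at the cross label (the point 98 mm out along the tab is within 12 mm of the label's centre) and is at rest, the start button has been pressed at least 4.5 mm down after that and is up again (under 2 mm), and each of the seven bystanders is within 25 mm of where it was (horizontal distance between aim and cross_mid below 0.012 m and value of joint start below 0.002 m and velocity of joint selector between -0.05 and 0.05 rad/s and distance of each of socket, plug_box, oil, spray, driver, spanner, drill from where it was at the start of the episode below 0.025 m); the robot touches nothing.
It fails at once if the tab is pinched: both of its faces are squeezed at once (over 2 N each) (contact force between the fingers and selector_c2 above 2 N and contact force between the fingers and selector_c1 above 2 N).
It fails at once if the start button is pressed while the tab does not point at the cross (value of joint start above 0.003 m and not (horizontal distance between aim and cross_mid below 0.012 m)).
It fails at once if another thing on the station or bench is lifted, carried or shoved more than 25 mm (distance of any of socket, plug_box, oil, spray, driver, spanner, drill from where it was at the start of the episode above 0.025 m).
It also fails if it takes over 48 s, if anything falls off the work surface, if the arm or the gripper's body presses on something with over 40 N, if the wrist force passes 120 N, or if a joint passes its speed limit or range.

## Working session

There is one attempt and no reset: what is moved stays moved. The work goes in short steps, Python scripts to look and compute and a tool call to move; the robot and the scene stay as the last step left them, time stands still between calls to the robot, and variables do not carry over. Pictures are saved under pics/ and viewed, at most 10 in all, crops included, and the job is handed in when it is done.

Besides the shell and the picture viewer there is one more tool, called after "Request:" as a command line: name --argument value ..., lists and objects as JSON in quotes. arm_command: Moves the arm, as the interface text tells. Its arguments: {"type":"object","properties":{"increments":{"type":"string"},"grip_force":{"type":"number"}},"required":["increments"]}

```bash
mkdir -p pics
python3 - <<'E'
from rig import r
import cv2,pickle
d={}
for n in("top","side"):
    c=r.read_camera(n);d[n]=c
    cv2.imwrite(f"pics/{n}0.png",cv2.resize(c["pixels"][:,:,::-1],(784,588),interpolation=cv2.INTER_CUBIC))
    print(n,c["mtx"].tolist(),c["world_from_camera"].round(4).tolist())
pickle.dump(d,open("cam0.pkl","wb"))
print(r.get_obs())
E
```

```text
top [[508.9099210451149, 0.0, 280.78827510784265], [0.0, 508.9099210451149, 210.42248165959404], [0.0, 0.0, 1.0]] [[-0.0236, -0.9823, 0.186, 0.2396], [-0.9996, 0.0255, 0.008, -0.0015], [-0.0126, -0.1858, -0.9825, 1.3439], [0.0, 0.0, 0.0, 1.0]]
side [[392.33546002311516, 0.0, 285.0887952191809], [0.0, 392.33546002311516, 205.8287748201373], [0.0, 0.0, 1.0]] [[0.9998, 0.0107, 0.0185, 0.4783], [-0.0054, -0.7133, 0.7009, -0.6239], [0.0207, -0.7008, -0.7131, 0.716], [0.0, 0.0, 0.0, 1.0]]
{'time': 0.1, 'joint_positions': array([ 8.89603165e-01,  3.13363343e-01,  1.49831576e+00, -1.16021730e-05,
        1.33099128e+00, -2.23403252e-01]), 'qd': array([-0.00044379, -0.00146553, -0.00241131,  0.00174177, -0.00092335,
       -0.00095179]), 'joint_efforts': array([ 9.09110167e-04, -4.12909698e+01, -2.60141230e+01, -3.20608287e-04,
        3.03443710e-03, -1.69892184e-05]), 'eef_pos': array([0.23191067, 0.47076519, 0.23082508]), 'orientation': array([-2.30434668e-04,  2.26900061e-01,  9.73917898e-01, -4.87142349e-04]), 'ft_force': array([-0.67255151, -0.72004009,  0.71556121]), 'torque': array([0.01181338, 0.00414765, 0.04651136]), 'finger_force': 0.0, 'opening': 1.0041324956599387}
```

View pics/top0.png

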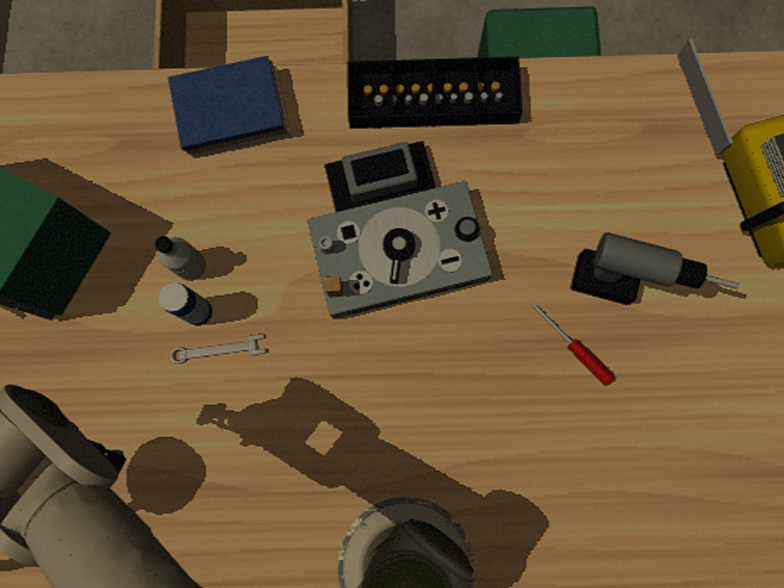

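View pics/side0.png

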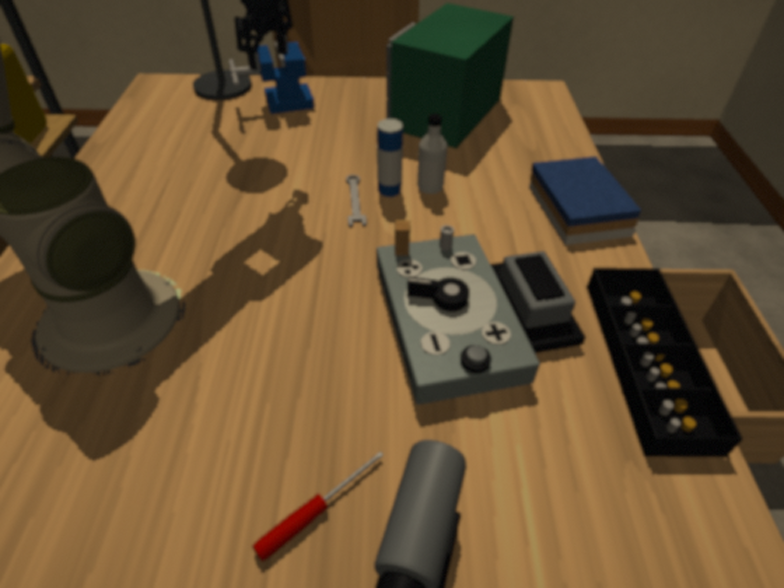

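The top view shows the cross label at about (437,211), back right, so the selector target is +120°. The tab points to the front, with its tip near (395,282), and the button is at (467,229). In the side view the cross is at (497,332), the button at (476,357) and the hub at (450,294). I'll enlarge for accuracy.

Run:
```python
import cv2,pickle,numpy as np
d=pickle.load(open("cam0.pkl","rb"))
a=d["top"]["pixels"][125:230,215:360,::-1]; b=d["side"]["pixels"][160:290,265:425,::-1]
cv2.imwrite("pics/topc.png",cv2.resize(a,None,fx=5,fy=5,interpolation=cv2.INTER_CUBIC))
cv2.imwrite("pics/sidec.png",cv2.resize(b,None,fx=4.5,fy=4.5,interpolation=cv2.INTER_CUBIC))
```

```text
(no output)
```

View pics/topc.png

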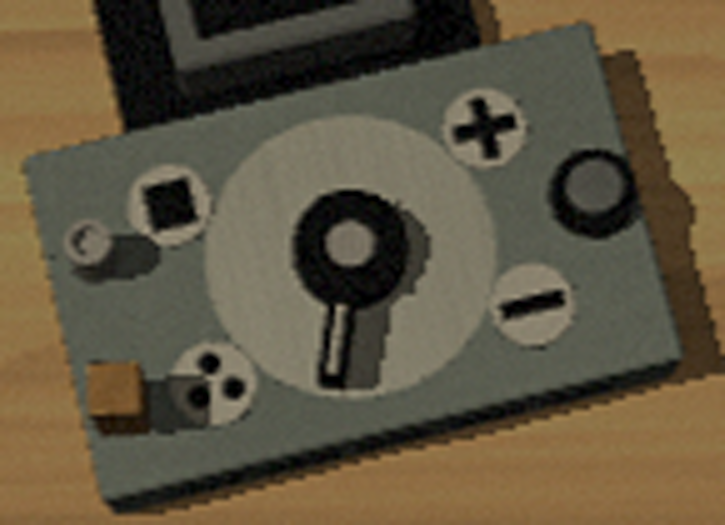

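View pics/sidec.png

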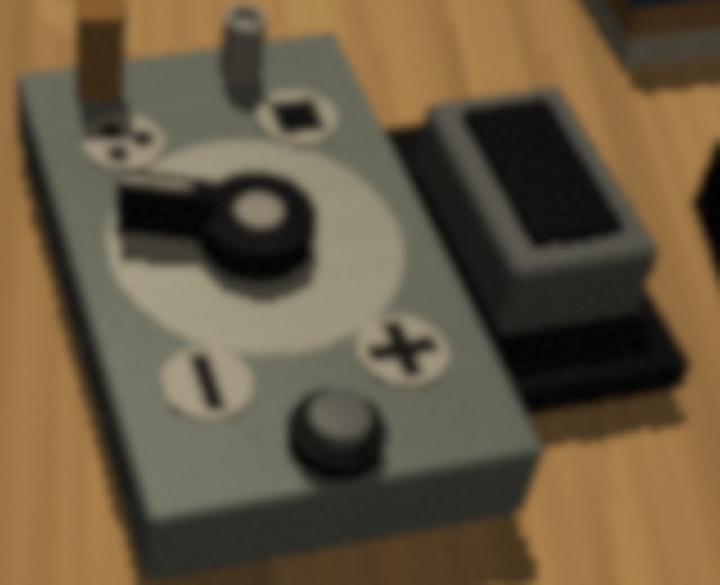

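The top crop shows the cross at (484,127), bar at (533,303), square at (170,204), dots at (213,384) and button at (593,190). The side crop shows the cross at (403,348), bar at (208,383), square at (298,116) and button at (341,415).

```bash
cat > h.py <<'E'
import numpy as np,pickle
d=pickle.load(open("cam0.pkl","rb"))
def ray(cam,u,v):
    c=d[cam];T=c["world_from_camera"];q=T[:3,:3]@np.linalg.solve(c["mtx"],[u,v,1]);return T[:3,3],q
def plane(cam,u,v,z):
    o,q=ray(cam,u,v);return o+q*(z-o[2])/q[2]
def tri(a,b):
    (o,p),(s,q)=a,b;t=np.linalg.lstsq(np.c_[p,-q],s-o,rcond=None)[0];A=o+p*t[0];B=s+q*t[1];return (A+B)/2,np.linalg.norm(A-B)
tp=lambda x,y:(215+(x+.5)/5-.5,125+(y+.5)/5-.5)
sd=lambda x,y:(265+(x+.5)/4.5-.5,160+(y+.5)/4.5-.5)
E
python3 - <<'E'
from h import *
T=dict(cross=(484,127),bar=(533,303),square=(170,204),dots=(213,384));S=dict(cross=(403,348),bar=(208,383),square=(298,116),dots=(122,140))
P={};Q={}
for k in T:
    P[k]=plane("top",*tp(*T[k]),.062);Q[k]=plane("side",*sd(*S[k]),.062);print(k,P[k].round(4),Q[k].round(4),tri(ray("top",*tp(*T[k])),ray("side",*sd(*S[k])))[0].round(4))
for W in(P,Q):
    ax=(W["cross"]+W["dots"]+W["bar"]+W["square"])/4
    ang={k:round(float(np.degrees(np.arctan2(*(W[k]-ax)[1::-1]))),1) for k in W}
    # station yaw: front dir = yaw+180 ; label at front+phi
    ph=dict(cross=120,bar=60,square=-120,dots=-60)
    yaw=np.mean([(ang[k]-180-ph[k]+180)%360-180 for k in W])
    print("axis",ax.round(4),"yaw",yaw,[round(float(np.hypot(*(W[k]-ax)[:2])),4) for k in W],[round((ang[k]-180-ph[k]+180)%360-180,1) for k in W])
print("btn",tri(ray("top",*tp(593,190)),ray("side",*sd(341,415))))
y=np.radians(yaw);print("btn pred",ax[:2]+.13*np.array([np.sin(y),-np.cos(y)]))
# tab line tip/root at z .094
a=plane("top",*tp(343,306),.094);b=plane("top",*tp(330,385),.094);v=b-a
print("tab dir",np.degrees(np.arctan2(v[1],v[0])),a,b)
print("hub",plane("top",*tp(350,243),.083),plane("side",*sd(260,211),.083))
for n,p in(("sock",(88,240)),("plug",(112,390))):print(n,plane("top",*tp(*p),.1))
E
```

```text
cross [ 0.6414 -0.075   0.062 ] [ 0.6454 -0.0739  0.062 ] [ 0.6432 -0.0749  0.0625]
bar [ 0.546  -0.0971  0.062 ] [ 0.5496 -0.0966  0.062 ] [ 0.5479 -0.0969  0.0616]
square [0.6041 0.0901 0.062 ] [0.6088 0.0915 0.062 ] [0.6064 0.0903 0.0622]
dots [0.5076 0.0691 0.062 ] [0.5117 0.0707 0.062 ] [0.5096 0.0694 0.0624]
axis [ 0.5748 -0.0032  0.062 ] yaw 12.825000000000003 [0.098, 0.0981, 0.0978, 0.0987] [12.8, 13.0, 12.6, 12.9]
axis [ 0.5789 -0.0021  0.062 ] yaw 12.650000000000006 [0.0979, 0.099, 0.0983, 0.099] [12.8, 12.8, 12.3, 12.7]
btn (array([ 0.60433564, -0.12875578,  0.07838149]), np.float64(0.006523342623599568))
btn pred [ 0.60735959 -0.1289334 ]
tab dir 169.49083366283975 [0.53933795 0.00113173 0.094     ] [0.49882247 0.00864754 0.094     ]
hub [ 0.57496097 -0.00323447  0.083     ] [ 0.57926681 -0.00257901  0.083     ]
sock [0.57557417 0.12908387 0.1       ]
plug [0.49788521 0.11753611 0.1       ]
```

Axis ≈ (0.577, −0.003), station yaw ≈ 12.7°. The tab is at about 170.5° in world terms and the target is 312.7°. I'll push its clockwise side with shut fingers. First I shut the fingers, turn, and move to a point above the station.

Request:
arm_command --increments "0 0 0 0 0 0.111 0;0 0 0 0 0 0.111 0;0 0 0 0 0 0.111 0;0 0 0 0 0 0.111 0;0 0 0 0 0 0.111 0;0 0 0 0 0 0.111 0;0 0 0 0 0 0.111 0;0 0 0 0 0 0.111 0;0 0 0 0 0 0.111 0;0 0 0 0 0 0.111 0;0 0 0 0 0 0.111 0" --grip_force 20

```text
time: 1.02
eef_pos: [0.2319, 0.4708, 0.2309]
orientation: [0.0, 0.765, 0.644, -0.0]
ft_force: [0.4, -0.2, 0.7]
opening: -0.001
finger_force: 0.0
```

Request:
arm_command --increments "-0.21 0.2 0 0 0 0 0;-0.21 0.2 0 0 0 0 0;-0.21 0.2 0 0 0 0 0;-0.21 0.2 0 0 0 0 0;-0.21 0.2 0 0 0 0 0;-0.21 0.2 0 0 0 0 0;-0.21 0.2 0 0 0 0 0;-0.21 0.2 0 0 0 0 0;-0.21 0.2 0 0 0 0 0;-0.21 0.2 0 0 0 0 0;-0.21 0.2 0 0 0 0 0;-0.21 0.2 0 0 0 0 0;-0.21 0.2 0 0 0 0 0;-0.21 0.2 0 0 0 0 0;-0.21 0.2 0 0 0 0 0;-0.21 0.2 0 0 0 0 0;-0.21 0.2 0 0 0 0 0;-0.21 0.2 0 0 0 0 0;0 0 0 0 0 0 0;0 0 0 0 0 0 0"

```text
time: 2.68
eef_pos: [0.5249, 0.0379, 0.2306]
orientation: [-0.001, 0.764, 0.645, -0.0]
ft_force: [-0.5, 0.3, -0.1]
opening: 0.003
finger_force: 0.0
```

Request:
arm_command --increments "0 0 0.2 0 0 0 0;0 0 0.2 0 0 0 0;0 0 0.2 0 0 0 0;0 0 0.2 0 0 0 0;0 0 0.2 0 0 0 0;0 0 0.2 0 0 0 0;0 0 0.2 0 0 0 0;0 0 0.2 0 0 0 0;0 0 0 0 0 0 0;0 0 0 0 0 0 0"

```text
time: 3.52
eef_pos: [0.5242, 0.0396, 0.0713]
orientation: [-0.001, 0.763, 0.647, -0.0]
ft_force: [0.4, -0.2, 0.4]
opening: 0.0
finger_force: 0.0
```

```bash
cat > snap.py <<'E'
import sys,cv2,numpy as np
from rig import r
a=r.read_camera("top")["pixels"][115:235,215:360,::-1];b=r.read_camera("side")["pixels"][140:280,255:425,::-1]
f=lambda i:cv2.resize(i,(400,int(i.shape[0]*400/i.shape[1])),interpolation=cv2.INTER_CUBIC)
a,b=f(a),f(b);h=max(a.shape[0],b.shape[0])
cv2.imwrite(sys.argv[1],np.hstack([cv2.copyMakeBorder(i,0,h-i.shape[0],0,0,0) for i in(a,b)]))
E
python3 snap.py pics/s1.png
```

```text
(no output)
```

View pics/s1.png

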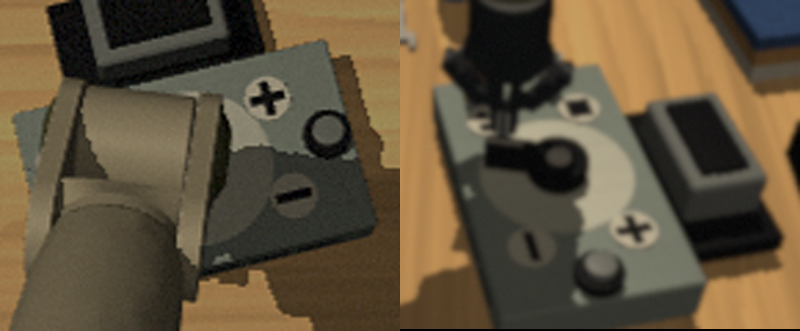

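The fingers stand on the tab's left side, just behind it in the side view at about (505,120). Approach the face, then start the arc.

Request:
arm_command --increments "-0.028 0.006 0 0 0 0 0;-0.028 0.006 0 0 0 0 0;-0.028 0.006 0 0 0 0 0;-0.028 0.006 0 0 0 0 0;-0.028 0.006 0 0 0 0 0;0 0 0 0 0 0 0;0 0 0 0 0 0 0"

```text
time: 4.2
eef_pos: [0.5255, 0.0243, 0.0713]
orientation: [-0.0, 0.763, 0.646, -0.0]
ft_force: [-0.6, 0.1, -0.2]
opening: -0.001
finger_force: 0.0
```

Request:
arm_command --increments "-0.0395 -0.0112 0 0 0 -0.0667 0;-0.0395 -0.0112 0 0 0 -0.0667 0;-0.0395 -0.0112 0 0 0 -0.0667 0;-0.0395 -0.0112 0 0 0 -0.0667 0;-0.0395 -0.0112 0 0 0 -0.0667 0;-0.0395 -0.0112 0 0 0 -0.0667 0;-0.0395 -0.0112 0 0 0 -0.0667 0;-0.0395 -0.0112 0 0 0 -0.0667 0;-0.0395 -0.0112 0 0 0 -0.0667 0;-0.0395 -0.0112 0 0 0 -0.0667 0;0 0 0 0 0 0 0;0 0 0 0 0 0 0"

```text
time: 5.2
eef_pos: [0.5204, -0.0154, 0.0713]
orientation: [0.0, 0.497, 0.868, -0.0]
ft_force: [-1.0, -0.1, -0.8]
opening: 0.001
finger_force: 0.0
```

```bash
cat > st.py <<'E'
from rig import r
import numpy as np
from scipy.spatial.transform import Rotation as R
o=r.get_obs();q=o["orientation"];M=R.from_quat(np.r_[q[1:],q[0]]).as_matrix()
d=M.T@(o["eef_pos"]-np.array([.577,-.0027,o["eef_pos"][2]]))
print("s,-rho",d[:2].round(4),"yaw x",np.degrees(np.arctan2(M[1,0],M[0,0]))%360,"tilt",M[:,2].round(3),o["eef_pos"].round(4),o["ft_force"].round(1),o["joint_positions"].round(2))
E
python3 st.py; python3 snap.py pics/s2.png
```

```text
s,-rho [ 0.0177 -0.0553] yaw x 120.40433760837738 tilt [ 0. -0. -1.] [ 0.5204 -0.0154  0.0713] [-1.  -0.1 -0.8] [-0.25  0.49  1.7  -0.    0.95 -0.79]
```

View pics/s2.png

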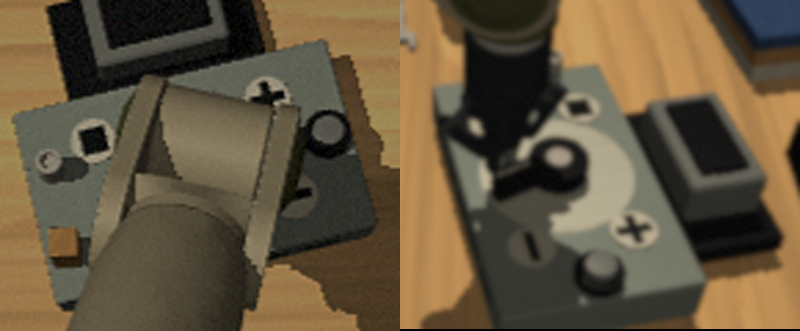

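The tab has moved along with the fingers, seen in the side view at about (515,183). Continue.

Request:
arm_command --increments "-0.0395 -0.0112 0 0 0 -0.0667 0;-0.0395 -0.0112 0 0 0 -0.0667 0;-0.0395 -0.0112 0 0 0 -0.0667 0;-0.0395 -0.0112 0 0 0 -0.0667 0;-0.0395 -0.0112 0 0 0 -0.0667 0;-0.0395 -0.0112 0 0 0 -0.0667 0;-0.0395 -0.0112 0 0 0 -0.0667 0;-0.0395 -0.0112 0 0 0 -0.0667 0;-0.0395 -0.0112 0 0 0 -0.0667 0;-0.0395 -0.0112 0 0 0 -0.0667 0;-0.0395 -0.0112 0 0 0 -0.0667 0;-0.0395 -0.0112 0 0 0 -0.0667 0;-0.0395 -0.0112 0 0 0 -0.0667 0;0 0 0 0 0 0 0"

```text
time: 6.47
eef_pos: [0.5527, -0.0556, 0.0712]
orientation: [-0.0, 0.064, 0.998, 0.0]
ft_force: [-0.1, 0.4, -1.1]
opening: 0.005
finger_force: 0.0
```

```bash
python3 st.py
```

```text
s,-rho [ 0.0173 -0.0556] yaw x 172.62993221926854 tilt [-0.  0. -1.] [ 0.5527 -0.0556  0.0712] [-0.1  0.4 -1.1] [-0.31  0.55  1.59  0.    1.   -1.75]
```

Request:
arm_command --increments "-0.0395 -0.0112 0 0 0 -0.0667 0;-0.0395 -0.0112 0 0 0 -0.0667 0;-0.0395 -0.0112 0 0 0 -0.0667 0;-0.0395 -0.0112 0 0 0 -0.0667 0;-0.0395 -0.0112 0 0 0 -0.0667 0;-0.0395 -0.0112 0 0 0 -0.0667 0;-0.0395 -0.0112 0 0 0 -0.0667 0;-0.0395 -0.0112 0 0 0 -0.0667 0;-0.0395 -0.0112 0 0 0 -0.0667 0;-0.0395 -0.0112 0 0 0 -0.0667 0;-0.0395 -0.0112 0 0 0 -0.0667 0;-0.0395 -0.0112 0 0 0 -0.0667 0;0 0 0 0 0 0 0;0 0 0 0 0 0 0"

```text
time: 7.63
eef_pos: [0.6005, -0.0566, 0.0712]
orientation: [0.0, -0.345, 0.939, -0.0]
ft_force: [0.6, -0.2, 0.1]
opening: -0.002
finger_force: 0.0
```

```bash
python3 st.py; python3 snap.py pics/s3.png
```

```text
s,-rho [ 0.017  -0.0563] yaw x 220.35984535603882 tilt [ 0. -0. -1.] [ 0.6005 -0.0566  0.0712] [ 0.6 -0.2  0.1] [-0.29  0.64  1.43  0.    1.07 -2.56]
```

View pics/s3.png

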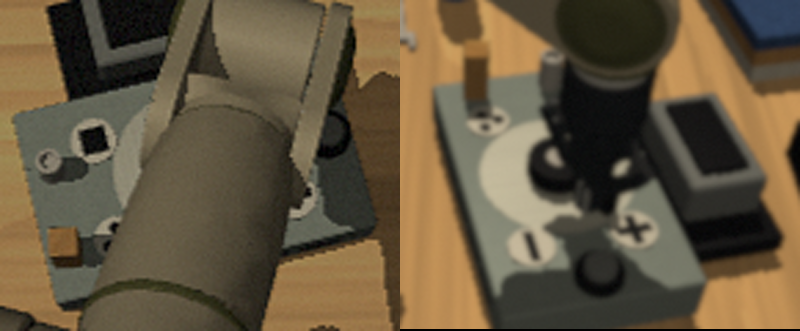

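The tab is mostly hidden behind the fingers and seems to head for the cross. Retreat, lift and back off to check.

Request:
arm_command --increments "0.05 0 0 0 0 0 0;0.1 0 0 0 0 0 0;0.1 0 0 0 0 0 0;0.1 0 0 0 0 0 0;0 0 -0.25 0 0 0 0;0 0 -0.25 0 0 0 0;0 0 -0.25 0 0 0 0;0 0 -0.25 0 0 0 0;0.22 0.18 0 0 0 0 0;0.22 0.18 0 0 0 0 0;0.22 0.18 0 0 0 0 0;0.22 0.18 0 0 0 0 0;0.22 0.18 0 0 0 0 0;0.22 0.18 0 0 0 0 0;0.22 0.18 0 0 0 0 0;0 0 0 0 0 0 0;0 0 0 0 0 0 0"

```text
time: 9.15
eef_pos: [0.3739, -0.0844, 0.1716]
orientation: [0.0, -0.346, 0.938, -0.0]
ft_force: [0.4, -0.5, -0.2]
opening: 0.001
finger_force: 0.0
```

```bash
python3 st.py
python3 - <<'E'
from rig import r
import cv2
a=r.read_camera("top")["pixels"][125:230,215:360,::-1]
cv2.imwrite("pics/s4.png",cv2.resize(a,None,fx=5,fy=5,interpolation=cv2.INTER_CUBIC))
E
```

```text
s,-rho [0.2075 0.0696] yaw x 220.46346058717668 tilt [ 0.001 -0.001 -1.   ] [ 0.3739 -0.0844  0.1716] [ 0.4 -0.5 -0.2] [-0.53  0.06  1.97 -0.    1.11 -2.81]
```

View pics/s4.png

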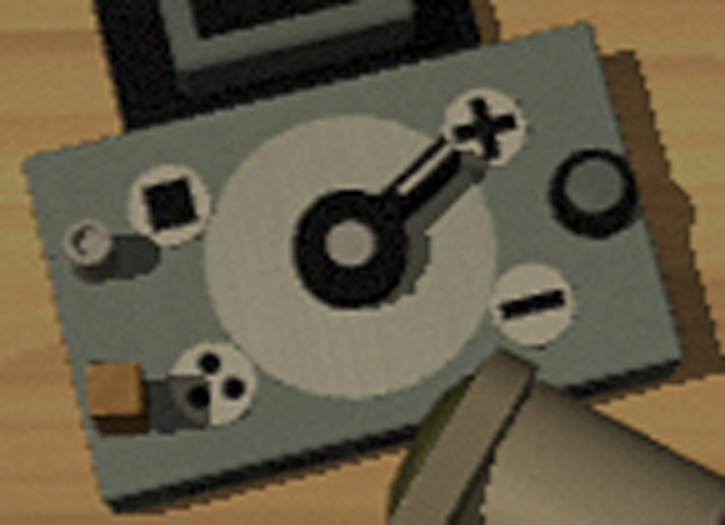

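The white line runs from about (386,194) to (449,141), pointing at the cross (484,127). Check this with numbers.

Run:
```python
from h import *
a=plane("top",*tp(386,194),.094);b=plane("top",*tp(449,141),.094);v=b-a
ax=np.array([.5749,-.0032])
print(np.degrees(np.arctan2(v[1],v[0])),[np.degrees(np.arctan2(*(p[:2]-ax)[::-1])) for p in(a,b)],a,b)
c=plane("top",*tp(484,127),.062);print(np.degrees(np.arctan2(*(c[:2]-ax)[::-1])))
```

```text
-50.49603712544845 [np.float64(-40.312390002522534), np.float64(-46.35083067907021)] [ 0.59725765 -0.02216898  0.094     ] [ 0.62440144 -0.05509239  0.094     ]
-47.22083406621045
```

Run:
```python
from h import *
from rig import r
import cv2
out=[]
for cam,ax,(r0,r1,c0,c1) in(("top",(.5749,-.0032),(140,185,270,323)),("side",(.5789,-.0021),(195,250,305,370))):
    c=r.read_camera(cam);T=np.linalg.inv(c["world_from_camera"]);k=7.4 if cam=="top" else 6
    im=cv2.resize(c["pixels"][r0:r1,c0:c1,::-1],None,fx=k,fy=k,interpolation=cv2.INTER_CUBIC)
    im=np.clip(im.astype(int)*2,0,255).astype(np.uint8)
    pan=[im]
    for col,th in(((0,0,255),-47.2),):
        im2=im.copy()
        t=np.radians(th);u=np.array([np.cos(t),np.sin(t)]);n=np.array([-u[1],u[0]])
        P=np.array([[*(np.array(ax)+rr*u+w*n),z] for z in(.062,.094) for rr,w in((.030,-.007),(.072,-.007),(.072,.007),(.030,.007))])
        p=P@T[:3,:3].T+T[:3,3];p=p@c["mtx"].T;p=p[:,:2]/p[:,2:]
        q=((p-[c0,r0]+.5)*k-.5).astype(int)
        cv2.polylines(im2,[q[4:]],True,col,1);cv2.polylines(im2,[q[:4]],True,(0,255,0),1)
        pan.append(im2)
    out.append(cv2.resize(np.hstack(pan),(780,int(im.shape[0]*780/im.shape[1]/2)))[:295])
cv2.imwrite("pics/ov.png",np.vstack(out)); print(np.vstack(out).shape)
```

```text
(590, 780, 3)
```

View pics/ov.png

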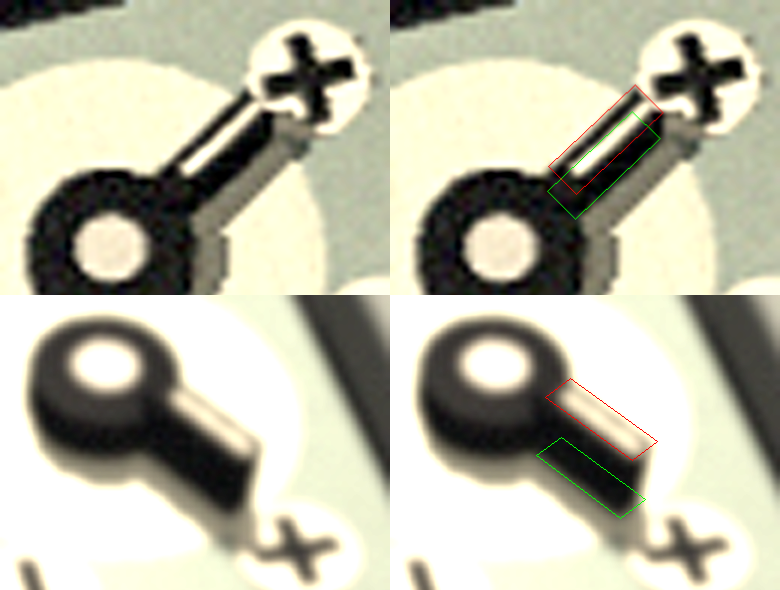

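The wireframe for a tab pointing exactly at the cross matches the tab in both views to about 2°, and the fingers are off it. Now move above the button.

Request:
arm_command --increments "-0.147 -0.185 0 0 0 0 0;-0.147 -0.185 0 0 0 0 0;-0.147 -0.185 0 0 0 0 0;-0.147 -0.185 0 0 0 0 0;-0.147 -0.185 0 0 0 0 0;-0.147 -0.185 0 0 0 0 0;-0.147 -0.185 0 0 0 0 0;-0.147 -0.185 0 0 0 0 0;-0.147 -0.185 0 0 0 0 0;-0.147 -0.185 0 0 0 0 0;0 0 0.2 0 0 0 0;0 0 0.2 0 0 0 0;0 0 0.2 0 0 0 0;0 0 0.1 0 0 0 0;0 0 0.1 0 0 0 0;0 0 0 0 0 0 0;0 0 0 0 0 0 0"

```text
time: 10.72
eef_pos: [0.6072, -0.1289, 0.0916]
orientation: [0.0, -0.347, 0.938, -0.0]
ft_force: [0.2, 0.2, -0.2]
opening: 0.002
finger_force: 0.0
```

```bash
python3 st.py
```

```text
s,-rho [ 0.0592 -0.1155] yaw x 220.58572920889728 tilt [ 0. -0. -1.] [ 0.6072 -0.1289  0.0916] [ 0.2  0.2 -0.2] [-0.4   0.65  1.36 -0.    1.13 -2.68]
```

Position is good (within 2 mm of the button's centre). Press down in small steps, watching the force.

Request:
arm_command --increments "0 0 0.03 0 0 0 0;0 0 0.03 0 0 0 0;0 0 0.03 0 0 0 0;0 0 0.03 0 0 0 0;0 0 0 0 0 0 0"

```text
time: 11.13
eef_pos: [0.6071, -0.1289, 0.0792]
orientation: [0.0, -0.347, 0.938, -0.0]
ft_force: [-0.2, 0.5, 2.0]
opening: -0.001
finger_force: 1.2
```

Request:
arm_command --increments "0 0 0.02 0 0 0 0;0 0 0.02 0 0 0 0;0 0 0 0 0 0 0"

```text
time: 11.38
eef_pos: [0.6071, -0.129, 0.0761]
orientation: [0.0, -0.347, 0.938, -0.0]
ft_force: [-0.3, 0.8, 5.6]
opening: -0.002
finger_force: 2.8
```

Request:
arm_command --increments "0 0 0.02 0 0 0 0;0 0 0 0 0 0 0"

```text
time: 11.55
eef_pos: [0.6072, -0.129, 0.0758]
orientation: [0.0, -0.347, 0.938, -0.001]
ft_force: [-6.6, 1.9, 17.7]
opening: 0.003
finger_force: 9.4
```

The button has bottomed out: 17.7 N with no more travel. Lift straight up and back away.

Request:
arm_command --increments "0 0 0 0 0 0 0;0 0 -0.05 0 0 0 0;0 0 -0.1 0 0 0 0;0 0 -0.2 0 0 0 0;0 0 -0.25 0 0 0 0;0 0 -0.25 0 0 0 0;0 0 -0.25 0 0 0 0;0.147 0.185 0 0 0 0 0;0.147 0.185 0 0 0 0 0;0.147 0.185 0 0 0 0 0;0.147 0.185 0 0 0 0 0;0.147 0.185 0 0 0 0 0;0.147 0.185 0 0 0 0 0;0.147 0.185 0 0 0 0 0;0.147 0.185 0 0 0 0 0;0 0 0 0 0 0 0;0 0 0 0 0 0 0"

```text
time: 12.97
eef_pos: [0.421, -0.0929, 0.1838]
orientation: [0.0, -0.347, 0.938, -0.0]
ft_force: [0.4, -0.5, 0.4]
opening: 0.001
finger_force: 0.0
```

```bash
python3 st.py
python3 - <<'E'
from rig import r
import cv2,pickle,numpy as np
d=pickle.load(open("cam0.pkl","rb"))["top"]["pixels"].astype(int)
c=r.read_camera("top")["pixels"].astype(int)
# compare bystander regions with the start
for n,(x0,x1,y0,y1) in dict(sock=(225,240,165,182),plug=(230,246,193,214),button=(320,345,150,175),oilspray=(108,160,165,235),driver=(378,442,212,278),drill=(405,535,160,220),spanner=(120,195,235,262)).items():
    print(n,np.abs(c-d)[y0:y1,x0:x1].mean().round(1))
E
```

```text
s,-rho [0.1772 0.0329] yaw x 220.55318266589828 tilt [ 0.001 -0.    -1.   ] [ 0.421  -0.0929  0.1838] [ 0.4 -0.5  0.4] [-0.49  0.15  1.83  0.    1.15 -2.77]
sock 7.8
plug 7.4
button 7.8
oilspray 8.0
driver 40.4
drill 9.6
spanner 9.5
```

Only the driver's region differs, because the arm and its shadow lie over it. The tool stayed over 150 mm above the bench there. Hand in.

```bash
python3 -c "
from rig import r
print(r.close_job())"
```

```text
the job is handed in; nothing more can be done
None
```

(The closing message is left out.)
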